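# Slide the insert plate home in a bench vegetable slicer

## Task

Fit the grey insert plate into the vegetable slicer: press it down hard on its sprung bed and, holding it down, push it along under the steel bridge and its leaf spring until its nose is fully home against the slicer's head, then let go. Only press and push the plate, never lift it; keep the robot off the leaf spring and leave the things lying around undisturbed.

Things in the scene. Friction and masses are not known exactly. Their poses are not given: they have to be found in the camera images.
- slicer: White bench vegetable slicer, 340 x 100 mm, fixed. Origin on the table under the bridge; x: direction the insert is pushed (open near end x=-190, far end +150), z up. Side rails with inner faces at y=+-32, tops z=60. Steel bridge bar across at x=-4 to 8, underside z=65, top 75 (bolts 80). Flat head block x=76 to 150, top z=66 to 72: its near face x=76 stops the insert's nose.
- insert: Loose grey plate 150 x 60 x 20 mm, 0.25 kg, flat on the sprung bed between the rails, nose short of the bridge. Origin: centre of underside; x to its nose, z up. On top (z=20) a thumb step, 56 wide, 10 high: upright rear face x=-30 (push here), top to x=-22, then sloping down to x=-9. Flat top behind it, x=-75 to -30 (dark patch), is for pressing. Home: origin at slicer x=0 to 1 mm.
- press_spot (a point): Middle of the rubber patch on the flat top of the insert, behind the thumb step: 53 mm behind the insert's origin, 20 mm above its underside; 23 mm behind the step's upright face.
- bridge (a point): Middle of the lower near edge of the bridge bar (slicer x=-4, z=65). The insert's top stands at z=70 unpressed, so that its nose butts against the bar; pressed fully down it is at z=62 and passes with 3 mm to spare.
- home (a point): Where the insert's origin comes to when it is home and its bed fully down: slicer x=0, y=0, z=42. After release the bed lifts the insert about 3 mm against the bridge.
- bed (a joint): The sprung steel bed plate under the insert: 0 when up (top at slicer z=50), 0.008 m when fully down (top at z=42). It stays level. Pressing the insert needs about 6 N to begin and 13 N to be fully down (less once the leaf rides on it); the insert passes the bridge from 0.005 m on.
- leaf: Spring-steel leaf strip, 30 mm wide, hinged on the bridge's far edge (origin there, slicer x=6, z=76) and sloping down away from it, turned up at the tip; lowest at slicer x=50, z about 60. It gives way upwards when the insert's nose comes beneath and presses on it with 6 to 10 N. Bed and leaf are polished and slippery: pushing the pressed insert takes about 3 N before the leaf and up to 10 N under it.
- daikon_a: Bystander: large white radish lying beside the slicer, 250 mm long, 60 thick. Origin at its underside's centre.
- daikon_b: Bystander: smaller white radish, 210 mm long, 52 thick. Origin at its underside's centre.
- bowl: Bystander: steel bowl, 104 mm across, 45 high. Origin at its underside's centre.
- jar: Bystander: closed glass jar, 60 mm across, 85 high. Origin at its underside's centre.
- tape: Bystander: cardboard roll, 100 mm across, 48 high. Origin at its underside's centre.
- brush: Bystander: wooden brush, 200 mm long. Origin at its underside's centre.
- spare: Bystander: spare comb insert with small steel teeth lying on the table, 110 x 60 x 12 mm, teeth up to z=24. Origin at its underside's centre.
Not all that is in view belongs to the job. Leave any blue or pink look-alike of the insert alone.

How it is judged (in metres and radians):
On the way:
1. the insert is pressed down by the fingers, the bed at least 4 mm down, while the insert is still at least 15 mm short of home (value of joint bed above 0.004 m and contact force between the fingers and insert above 4 N and x of insert in the frame of slicer below -0.015 m), for 0.1 s.
At the end, for the whole second after the job is handed in: The insert rests between the rails within 4 mm of home along the slicer, 5 mm sideways and 0.08 rad, held down under the bridge (underside below z=47.5 mm, bed at least 3 mm down) with the leaf spring riding on it (over 1 N), at rest (x of insert in the frame of slicer between -0.004 and 0.004 m and y of insert in the frame of slicer between -0.005 and 0.005 m and z of insert in the frame of slicer between 0.038 and 0.0475 m and angle between the x axis of insert and the x axis of slicer, either way round below 0.08 rad and value of joint bed above 0.003 m and contact force between leaf and insert above 1 N and linear speed of insert below 0.01 m/s); the robot touches nothing.
It fails at once if the insert is lifted (more than 8 mm above its starting height on the bed) or tipped more than 0.25 rad (z of insert in the frame of slicer above 0.058 m or angle between insert's own z axis and vertical above 0.25 rad).
It fails at once if the robot pushes on the leaf spring (over 2 N) (contact force between any of the arm, the fingers and leaf above 2 N).
It fails at once if a bystander is moved more than 20 mm (distance of any of daikon_a, daikon_b, bowl, jar, tape, brush, spare from where it was at the start of the episode above 0.02 m).
It also fails if it takes over 35 s, if anything falls off the work surface, if the arm or the gripper's body presses on something with over 40 N, if the wrist force passes 120 N, or if a joint passes its speed limit or range.

## Robot

A 6-joint arm with a two-finger parallel gripper is mounted at the origin on the work surface. World frame = base frame: x ahead of the robot, y to its left, z up, the work surface at z = 0. Lengths are in mm, angles in rad, forces in N, time in s.
With the tool pointing down it reaches from about 400 to 825 mm from the base axis. Payload 7 kg.
Tool frame: the origin (TCP) lies at the very end of the fingers, on their centre line; the grasp point (between the pads) lies 19 mm behind it; z points along the fingers, y is the direction in which the jaws open and shut (so a half turn about z gives the same grasp; the last joint's range is limited). The gripper opens to 88 mm and grips with 3 to 60 N. Pads are 19 mm wide; open, the fingers measure 130 mm over their backs; the gripper's body (78 mm by 193 mm) begins 47 mm behind the grasp point.
Start: joints at [-0.866, 0.359, 0.012, 0, -1.224, -0.288], TCP at [273.236, -617.201, 226.561] pointing down, gripper open.
Joint ranges: [-3.07, 3.07], [-1.43, 2.12], [-1.02, 1.25], [-3.03, 1.67], [-3.05, -0], [-3.03, 3.03]. Speed limits (rad/s): [2.39, 2.39, 3.01, 3.14, 3.14, 3.14].

## Interface

Orientations are given as a unit quaternion [x, y, z, w].
In Python, from plant import bot gives the robot as it stands. Calls block until the motion is done:
- bot.move_ptp(position, orientation): joint-space move of the TCP to a pose.
- bot.line_to(position, velocity=150, ori=None): straight line of the TCP; ori=None keeps the orientation; velocity is the mean speed in mm/s.
- bot.move_joints(angles): joint-space move.
- bot.move_gripper(opening, force=None): finger opening in mm; force is the grip in N (None keeps the last); returns when the fingers have stopped.
- bot.pause(seconds).
- bot.solve_ik(position, orientation): joint angles nearest the present ones, or None.
- bot.read_state(): the state.
- bot.camera(name): name is "side" or "top" or "wrist"; returns the picture (384x512x3 uint8, red, green, blue); there is no depth.
- bot.get_calibration(name): a dict with "fx", "fy", "cx", "cy" (pixels), "view" (4x4, takes a point from world to camera coordinates); the wrist camera has in their place "T_tool_cam" (4x4, takes a point from camera to tool coordinates, whose origin is the TCP and whose axes are the flange's). Camera axes: x right, y up, looking along -z (the intrinsics and any distortion apply to the point x, -y, -z); pixel columns grow to the right and rows downward; lengths in mm; the calibration is good to about 2 mm. A picture is of the moment at which its call begins: read the wrist's pose just before it. get_calibration takes no time and is no camera call.
A pose or a line that the arm cannot do raises bot.Unreachable and nothing moves.
- bot.close_job(): hands the job in, once; it reports no verdict.
The state is a dict: "t": time; "joint_pos": joint angles; "qvel": joint speeds; "tau": joint torques, N m; "tcp_pos": TCP position; "eef_rot": TCP orientation; "contact_force": force on the tool from outside, world axes, zero at the start; "moment": the same for the moment, N m; "width": finger opening in mm.
Only numpy, scipy, OpenCV 4.12 (cv2) and the standard library are available. Lean on these libraries where they do the work, as an engineer would, in place of code of your own. Each camera call takes 0.05 s, during which the arm holds its last target. There are 200 camera calls.

## Working session

There is one attempt and no reset: what is moved stays moved. The work goes in short steps, each a Python script; the robot and the scene stay as the last script left them, time stands still between calls to the robot, and variables do not carry over. Pictures are saved under pics/ and viewed, on a budget of 10 in all, crops included, one or two more only if the job needs it, and the job is handed in when it is done.

```bash
mkdir -p pics; ls
python3 - <<'E'
from plant import bot
import cv2
for n in("top","side"):
    im=bot.camera(n); cv2.imwrite(f"pics/{n}0.png",im[:,:,::-1])
    c=bot.get_calibration(n); print(n,c)
print(bot.get_calibration("wrist"))
s=bot.read_state();print(s["t"],s["eef_rot"],s["contact_force"],s["width"])
E
```

```text
pics
top {'fx': 387.294516076433, 'fy': 387.294516076433, 'cx': 248.32850972414337, 'cy': 197.99704755678363, 'view': array([[ 2.33948990e-02, -9.99715844e-01, -4.57280713e-03,
        -1.51374538e+01],
       [ 9.81604765e-01,  2.21036359e-02,  1.89640490e-01,
        -5.82313169e+02],
       [-1.89485527e-01, -8.92530938e-03,  9.81842948e-01,
        -1.09232013e+03],
       [ 0.00000000e+00,  0.00000000e+00,  0.00000000e+00,
         1.00000000e+00]])}
side {'fx': 427.787782298766, 'fy': 427.787782298766, 'cx': 253.09509982956465, 'cy': 187.5995584257936, 'view': array([[-9.02857092e-01, -4.29711395e-01, -1.40423820e-02,
         4.93804651e+02],
       [ 3.04400654e-01, -6.61952757e-01,  6.84951669e-01,
        -2.34117727e+02],
       [-3.03626930e-01,  6.14138962e-01,  7.28453171e-01,
        -8.54672565e+02],
       [ 0.00000000e+00,  0.00000000e+00,  0.00000000e+00,
         1.00000000e+00]])}
{'fx': 331.3118119687855, 'fy': 331.3118119687855, 'cx': 255.15953651519663, 'cy': 191.63233853814103, 'T_tool_cam': array([[-2.02239322e-03,  9.59886239e-01,  2.80382448e-01,
         7.57459192e+01],
       [ 9.99997733e-01,  1.75424927e-03,  1.20731129e-03,
         5.60855557e-01],
       [ 6.67020792e-04,  2.80384254e-01, -9.59887611e-01,
        -1.58877851e+02],
       [ 0.00000000e+00,  0.00000000e+00,  0.00000000e+00,
         1.00000000e+00]])}
0.1 [-2.06867523e-01  9.78368664e-01  7.29067170e-04 -2.31461367e-04] [-0.11269212  0.90684115 -0.1035206 ] 87.91188463281445
```

View pics/top0.png

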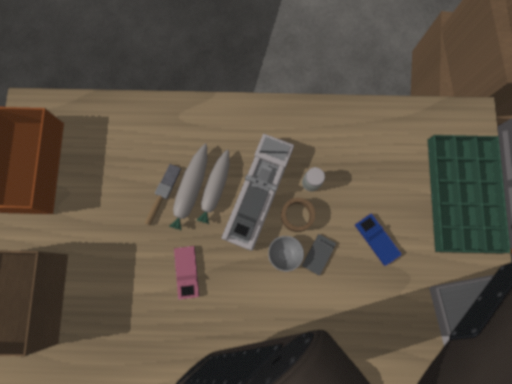

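View pics/side0.png

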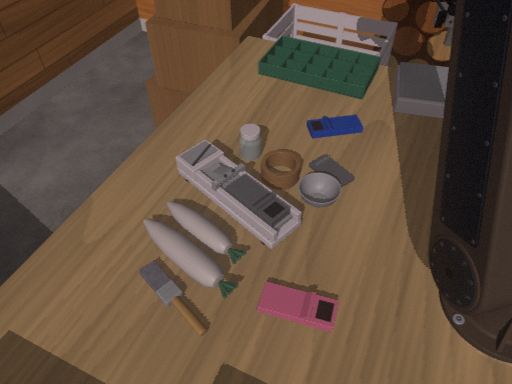

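Top view: slicer from near end (238,240) to head (277,143), with the dark patch at about (243,229). Candidates are the grey plate in the slicer (252,205), the blue one (378,238), the pink one (186,272) and the grey spare comb (320,254). The grey plate between the rails fits the description. I'll measure it and confirm with a crop.

```bash
cat > h.py <<'E'
import numpy as np,cv2
from plant import bot
def ray(name,uv,z,s=None):
    """pixels -> world points on plane z; s = state for wrist"""
    c=bot.get_calibration(name); uv=np.atleast_2d(uv).astype(float)
    if name=="wrist":
        from scipy.spatial.transform import Rotation as R
        T=np.eye(4);T[:3,:3]=R.from_quat(s["eef_rot"]).as_matrix();T[:3,3]=s["tcp_pos"]
        M=T@c["T_tool_cam"]
    else: M=np.linalg.inv(c["view"])
    d=np.c_[(uv[:,0]-c["cx"])/c["fx"],-(uv[:,1]-c["cy"])/c["fy"],-np.ones(len(uv))]@M[:3,:3].T
    o=M[:3,3]; return o+d*((z-o[2])/d[:,2])[:,None]
E
python3 - <<'E'
from h import *
im=cv2.imread("pics/top0.png")
cr=cv2.resize(im[125:260,205:305],None,fx=4.4,fy=4.4,interpolation=cv2.INTER_CUBIC)
cr2=cv2.resize(cv2.imread("pics/side0.png")[135:250,165:310],None,fx=2.4,fy=2.4,interpolation=cv2.INTER_CUBIC)
out=np.zeros((594,440+348,3),np.uint8);out[:cr.shape[0],:440]=cr;out[:cr2.shape[0],440:]=cr2
cv2.imwrite("pics/crop.png",out)
hsv=cv2.cvtColor(im,cv2.COLOR_BGR2HSV)
# slicer corners guessed by eye -> world
m=((hsv[...,1]<45)&(hsv[...,2]>125)).astype(np.uint8)
n,l,st,ce=cv2.connectedComponentsWithStats(m)
i=[k for k in range(1,n) if st[k,4]>80]
for k in i:
    p=np.argwhere(l==k)[:,::-1].astype(np.float32); r=cv2.minAreaRect(p); print(st[k],r)
    print(ray("top",cv2.boxPoints(r),60).round(0).tolist())
d=((hsv[...,2]<50)).astype(np.uint8); d[:215]=0;d[245:]=0;d[:,:225]=0;d[:,262:]=0
p=np.argwhere(d>0)[:,::-1]; print(len(p),p.mean(0),ray("top",p.mean(0),70))
E
```

```text
[247 134  45  50 489] ((269.6970520019531, 159.20802307128906), (32.551025390625, 44.51203155517578), 19.983104705810547)
[[653.0, 4.0, 60.0], [785.0, -39.0, 60.0], [752.0, -132.0, 60.0], [621.0, -87.0, 60.0]]
[173 145  31  72 592] ((186.60740661621094, 179.50567626953125), (9.929708480834961, 75.92089080810547), 18.970407485961914)
[[529.0, 228.0, 60.0], [751.0, 167.0, 60.0], [742.0, 138.0, 60.0], [520.0, 200.0, 60.0]]
[202 152  24  58 424] ((212.54026794433594, 180.03903198242188), (8.481866836547852, 60.979095458984375), 17.52556800842285)
[[549.0, 142.0, 60.0], [728.0, 94.0, 60.0], [721.0, 70.0, 60.0], [542.0, 117.0, 60.0]]
[306 167  18  18 260] ((314.5, 175.5), (17.0, 17.0), 90.0)
[[680.0, -172.0, 60.0], [681.0, -223.0, 60.0], [629.0, -223.0, 60.0], [628.0, -172.0, 60.0]]
[222 180  27  60 301] ((234.72079467773438, 209.59136962890625), (4.843122482299805, 63.31108856201172), 22.47943687438965)
[[462.0, 76.0, 60.0], [638.0, 11.0, 60.0], [632.0, -3.0, 60.0], [457.0, 63.0, 60.0]]
[228 226  32  24 171] ((246.56336975097656, 240.83367919921875), (17.715267181396484, 34.01457214355469), 65.85445404052734)
[[457.0, 56.0, 60.0], [500.0, -33.0, 60.0], [453.0, -55.0, 60.0], [412.0, 33.0, 60.0]]
117 [241.31623932 229.36752137] [[487.24442034  16.15323293  70.        ]]
```

View pics/crop.png

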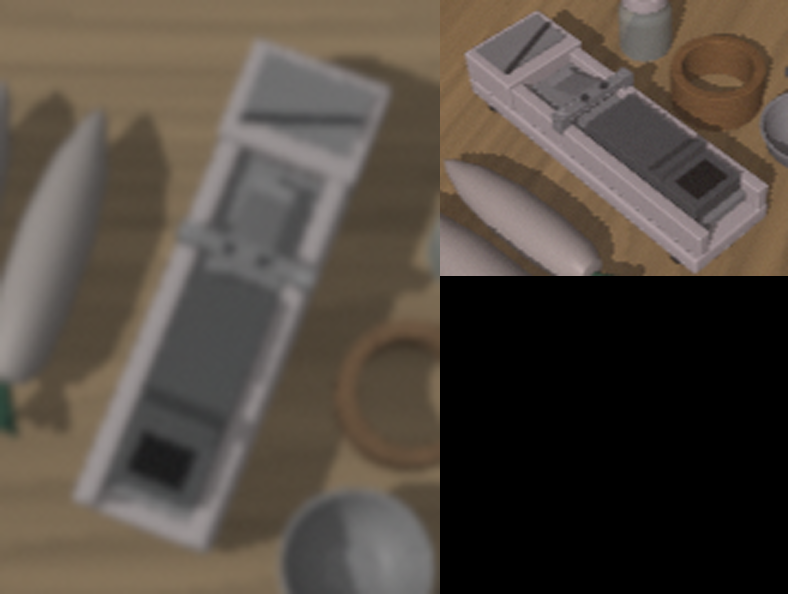

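Confirmed: the grey plate with the dark patch lies between the slicer's rails, nose short of the bridge. Crop pixels: patch (160,460), step (180,408), bridge (250,255), slicer corners (75,497), (208,548), (390,90), (262,40).

```bash
cat >> h.py <<'E'
def quat(yaw):
    from scipy.spatial.transform import Rotation as R
    d=np.array([np.cos(yaw),np.sin(yaw),0]); x=-d; z=np.array([0,0,-1.]); y=np.cross(z,x)
    return R.from_matrix(np.c_[x,y,z]).as_quat()
E
python3 - <<'E'
from h import *
c=lambda p:np.array(p)/4.4+[205-.4,125-.4]
n=ray("top",[c((75,497)),c((208,548))],60); f=ray("top",[c((262,40)),c((390,90))],70)
print(n,f); d=f.mean(0)-n.mean(0); yaw=np.arctan2(d[1],d[0]); print(yaw,np.hypot(*d[:2]))
step=ray("top",c((184,402)),75); br=ray("top",[c((185,237)),c((312,277))],75); print(step,br)
u=np.array([np.cos(yaw),np.sin(yaw)])
o=(n.mean(0)[:2]+u*190+f.mean(0)[:2]-u*150)/2; print("origin",o,"step x",(step[0,:2]-o)@u,"bridge",(br[:,:2]-o)@u)
p=np.r_[o-u*85,215]
bot.move_ptp(p,quat(yaw))
s=bot.read_state(); im=bot.camera("wrist"); np.save("w1.npy",{**s,"im":im},allow_pickle=True)
cv2.imwrite("pics/w1.png",cv2.resize(im[:,:,::-1],(768,576),interpolation=cv2.INTER_CUBIC)); print(s["t"],s["tcp_pos"],s["contact_force"],s["joint_pos"])
E
```

```text
[[463.26624533  72.73730653  60.        ]
 [431.95421749 -15.51541614  60.        ]] [[ 778.75045884  -45.06453851   70.        ]
 [ 744.72838586 -132.98574057   70.        ]]
-0.35831745280935295 335.43314837329535
[[525.83145009   2.33823029  75.        ]] [[637.18366796   4.37938943  75.        ]
 [611.69993876 -80.76839283  75.        ]]
origin [623.40459121 -37.22107807] step x -105.24950857825048 bridge [-1.68530121  4.31073259]
2.475 [543.87101005  -7.89586383 215.02179356] [-0.61039761 -0.57795512 -0.36131047] [ 3.45914349e-01  1.51743729e-01 -2.95360075e-01  9.22222061e-05
 -1.12368768e+00 -2.27550389e+00]
```

View pics/w1.png

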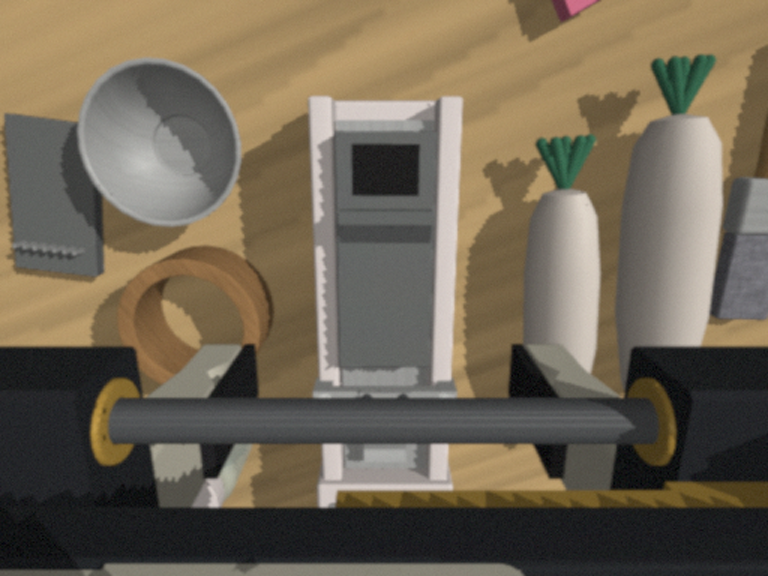

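Wrist view (768-px picture, near end at the top): patch centre (385,170), step rear face at row 211, rails 310–460, bridge at row 388. The slicer is aligned with the image.

Run:
```python
from h import *
D=np.load("w1.npy",allow_pickle=True).item(); im=D["im"]
w=lambda *p:ray("wrist",np.array(p[:2])/1.5,p[2],D)[0]
hsv=cv2.cvtColor(im,cv2.COLOR_RGB2HSV)
m=(hsv[...,2]<45).astype(np.uint8); m[:85]=0;m[140:]=0;m[:,:228]=0;m[:,:][:,290:]=0
p=np.argwhere(m)[:,::-1].astype(np.float32); r=cv2.minAreaRect(p);print(len(p),r)
P=ray("wrist",r[0],70,D)[0];print("patch",P)
q=lambda x,y:np.array([x,y])
S=w(385,211,75)
R=[w(310,97,60),w(462,97,60),w(316,380,60),w(455,380,60)]
print("step",S);print("rails",np.round(R,1))
n=(R[0]+R[1])/2;f=(R[2]+R[3])/2;d=f-n;yaw=np.arctan2(d[1],d[0]);u=np.array([np.cos(yaw),np.sin(yaw)]);v=np.array([-u[1],u[0]])
B=w(385,389,72);print("yaw",yaw,"bridge",B)
print("along u from near end: patch",(P-n)[:2]@u,"step",(S-n)[:2]@u,"bridge",(B-n)[:2]@u)
print("lateral vs rails: patch",(P-n)[:2]@v,"bridge",(B-n)[:2]@v)
print("widths",np.linalg.norm(R[0]-R[1]),np.linalg.norm(R[2]-R[3]))
for k in(0,1): print(k,np.arctan2(*(R[2+k]-R[k])[:2][::-1]))
```

```text
1390 ((256.5, 113.0), (32.0, 43.0), 90.0)
patch [487.79114081  14.66354963  70.        ]
step [510.28986903   6.34271429  75.        ]
rails [[433.5 -12.2  60. ]
 [465.3  72.   60. ]
 [605.  -80.5  60. ]
 [639.1  10.   60. ]]
yaw -0.3608205086093666 bridge [622.48857497 -35.81067877  72.        ]
along u from near end: patch 41.28403281495184 step 65.27161545267295 bridge 185.12748153851894
lateral vs rails: patch -0.732551173439289 bridge -0.40276098125278453
widths 89.94816394531361 96.73791468553537
0 -0.37921667659261604
1 -0.3424252291762112
```

```bash
cat >> h.py <<'E'
yaw=-0.3608; u=np.array([np.cos(yaw),np.sin(yaw),0]); v=np.array([-u[1],u[0],0])
step0=np.array([510.3,6.3,0]); Q=quat(yaw)
def rd(b):
    s=bot.read_state(); F=np.array(s["contact_force"])-b
    return s, np.array([F@u,F@v,F[2]])
E
python3 - <<'E'
from h import *
bot.move_gripper(0,20)
p=step0-16*u
bot.move_ptp(p+[0,0,110],Q); bot.line_to(p+[0,0,76],100); bot.pause(.2)
b=np.array(bot.read_state()["contact_force"]); np.save("b.npy",b); print(b)
z=76
while z>58:
    z-=1; bot.line_to(p+[0,0,z],20); s,f=rd(b); print(z,round(s["tcp_pos"][2],2),f.round(1))
    if f[2]>20: break
print(s["t"],s["width"])
im=bot.camera("wrist"); cv2.imwrite("pics/w2.png",im[:,:,::-1])
im=bot.camera("side"); cv2.imwrite("pics/s2.png",cv2.resize(im[135:250,165:310,::-1],None,fx=5,fy=5,interpolation=cv2.INTER_CUBIC))
E
```

```text
[-0.01461994  0.01925007  0.49576773]
75 75.18 [0.1 0.2 0.5]
74 73.95 [ 0.4  0.8 -0.4]
73 72.88 [-0.2 -0.2 -0.1]
72 71.92 [ 0.2 -0.1 -0.9]
71 70.89 [ 0.6  0.  -1.3]
70 70.27 [-1.   0.2  4.2]
69 69.44 [-2.7 -0.6  7.6]
68 68.54 [-1.9  0.1  7.3]
67 67.6 [-3.4 -0.3  8. ]
66 66.66 [-2.6 -0.4  9.2]
65 65.75 [-3.1 -0.5 10.3]
64 64.8 [-4.6 -0.1 11.3]
63 63.84 [-4.  -0.7 11.9]
62 62.95 [-3.7 -0.7 12.6]
61 62.14 [-5.4 -0.6 16. ]
60 62.0 [-9.2 -1.3 25.4]
9.1833 0.6031434685608245
```

View pics/s2.png

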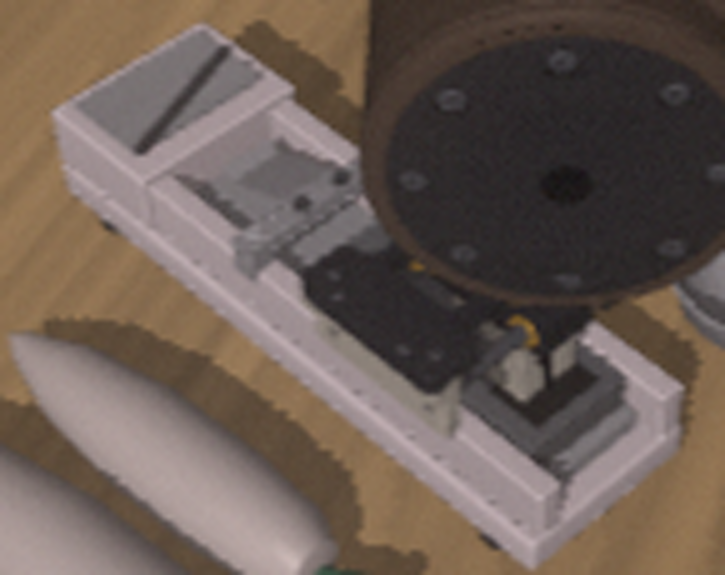

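The closed fingers stand on the plate behind the step (about (530,380)), between the rails, and force and height agree with a fully lowered bed (62.0). I'll push now.

Run:
```python
from h import *
b=np.load("b.npy"); p=step0-16*u; z=60.; x=0
def go(dx,vel):
    global x
    x+=dx; bot.line_to(p+u*x+[0,0,z],vel); s,f=rd(b)
    a=(np.array(s["tcp_pos"])-p); print(round(x,1),(a@u).round(2),(a@v).round(2),a[2].round(2),f.round(1)); return s,f
ok=True
while x<90:
    s,f=go(6,30)
    if f[0]<-40: ok=False;break
    if f[2]<16: z-=.5
    if f[2]>35: z+=.5
while ok and x<112:
    s,f=go(1.5,15)
    if f[0]<-32: break
    if f[2]>38: z+=.5
print(s["t"],z); np.save("x.npy",[x,z])
im=bot.camera("side"); cv2.imwrite("pics/s3.png",cv2.resize(im[135:250,165:310,::-1],None,fx=5,fy=5,interpolation=cv2.INTER_CUBIC))
```

```text
6 6.96 0.6 62.04 [-5.5 -0.7 21.7]
12 13.05 0.68 62.07 [-5.5 -0.8 20.2]
18 19.07 0.66 62.09 [-5.  -1.2 20.6]
24 25.07 0.63 62.11 [-6.1 -0.7 20.9]
30 31.07 0.61 62.12 [-5.6 -1.1 19.3]
36 37.1 0.61 62.14 [-5.  -0.9 19.9]
42 43.07 0.6 62.14 [-5.7 -0.8 20.7]
48 49.07 0.56 62.16 [-5.  -1.4 20.6]
54 55.06 0.54 62.17 [-5.2 -0.  19.2]
60 61.06 0.53 62.18 [-5.  -0.7 18.7]
66 65.59 0.07 62.11 [-11.8  -0.1  24.5]
72 71.15 -0.2 62.13 [-13.1  -0.2  26. ]
78 77.53 -0.14 62.15 [-11.4  -1.5  23.6]
84 83.56 -0.15 62.16 [-10.6  -0.1  24. ]
90 89.54 -0.15 62.15 [-11.   -0.2  23.2]
91.5 90.73 -0.19 62.15 [-11.5   0.3  24.2]
93.0 92.13 -0.2 62.17 [-12.8  -0.6  23.3]
94.5 93.6 -0.22 62.15 [-12.1   0.   24.2]
96.0 95.09 -0.22 62.18 [-11.8  -1.7  24.6]
97.5 96.25 -0.31 62.17 [-14.3   0.9  24.9]
99.0 96.35 -0.37 62.1 [-20.1   3.1  29.1]
100.5 97.01 -0.53 62.1 [-24.5   2.3  33. ]
102.0 98.13 -0.71 62.09 [-24.6   1.9  34.6]
103.5 99.57 -0.92 62.09 [-25.2   1.4  34.5]
105.0 100.11 -1.01 62.05 [-30.2   2.4  37.1]
106.5 100.18 -1.11 62.06 [-36.    4.5  41.9]
17.2833 60.0
```

View pics/s3.png

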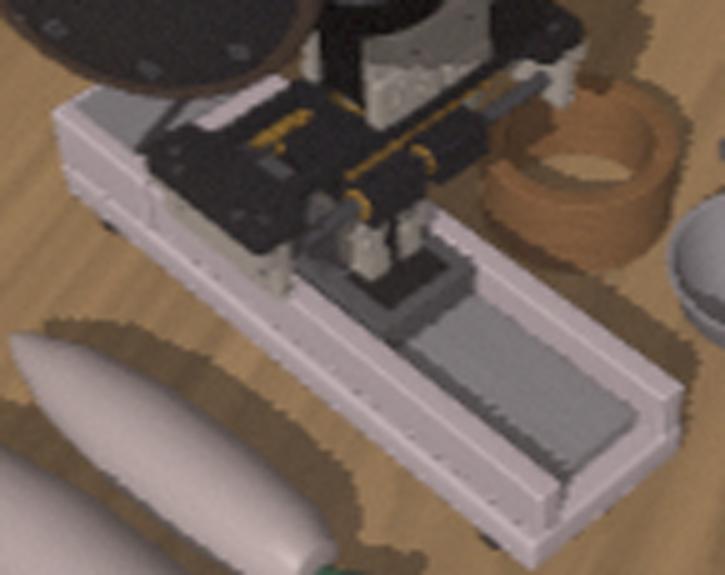

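Run:
```python
from h import *
b=np.load("b.npy"); p=step0-16*u
def go(x,z,vel):
    bot.line_to(p+u*x+[0,0,z],vel); s,f=rd(b)
    a=(np.array(s["tcp_pos"])-p); print(x,z,(a@u).round(2),(a@v).round(2),a[2].round(2),f.round(1)); return s,f
go(109,60,15); go(107,61,15); go(104,62.5,15)
go(103.5,63.5,15);go(103,64.5,15);go(102.5,65.5,15);go(101,66.5,15);go(98,67.5,15)
go(96,72,30); go(90,120,80)
x=-20
bot.line_to(p+u*x+[0,0,215],200); bot.pause(.3)
s=bot.read_state(); im=bot.camera("wrist"); np.save("w4.npy",{**s,"im":im},allow_pickle=True)
print(s["t"])
cv2.imwrite("pics/w4.png",cv2.resize(im[:,:,::-1],(768,576),interpolation=cv2.INTER_CUBIC))
```

```text
109 60 100.28 -1.22 62.02 [-46.9   7.9  50.3]
107 61 100.17 -1.2 62.11 [-33.1   4.5  35.5]
104 62.5 100.07 -1.08 62.28 [-16.3   1.8  14.2]
103.5 63.5 100.05 -1.18 62.74 [-13.    0.7   7.8]
103 64.5 100.05 -1.18 63.55 [-9.   0.1  5.2]
102.5 65.5 100.02 -1.15 64.54 [-6.9 -1.1  2.7]
101 66.5 100.0 -0.45 66.03 [-4.9 -0.9  0.2]
98 67.5 98.61 0.37 67.91 [ 0.1 -0.7 -0.3]
96 72 96.21 0.18 72.39 [-0.6 -0.7 -0.7]
90 120 89.76 -0.08 119.84 [-0.4 -0.3 -0.9]
21.95
```

View pics/w4.png

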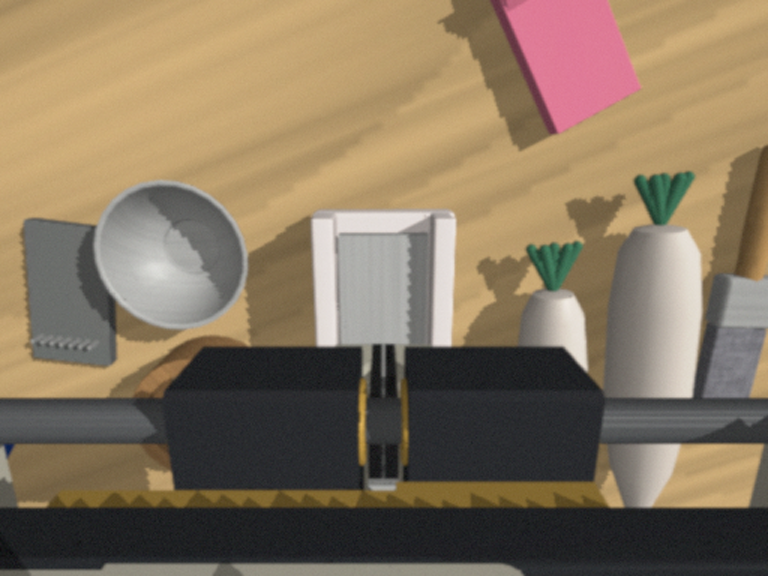

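The closed gripper hides the plate in this view; the slicer and bystanders look undisturbed. I'll move the camera forward.

Run:
```python
from h import *
p=step0-16*u
bot.line_to(p+u*175+[0,0,215],250); bot.pause(.3)
s=bot.read_state(); im=bot.camera("wrist"); np.save("w5.npy",{**s,"im":im},allow_pickle=True)
print(s["t"],s["tcp_pos"])
cv2.imwrite("pics/w5.png",cv2.resize(im[:,:,::-1],(768,576),interpolation=cv2.INTER_CUBIC))
```

```text
23.2333 [658.69238912 -49.3750139  215.78450447]
```

View pics/w5.png

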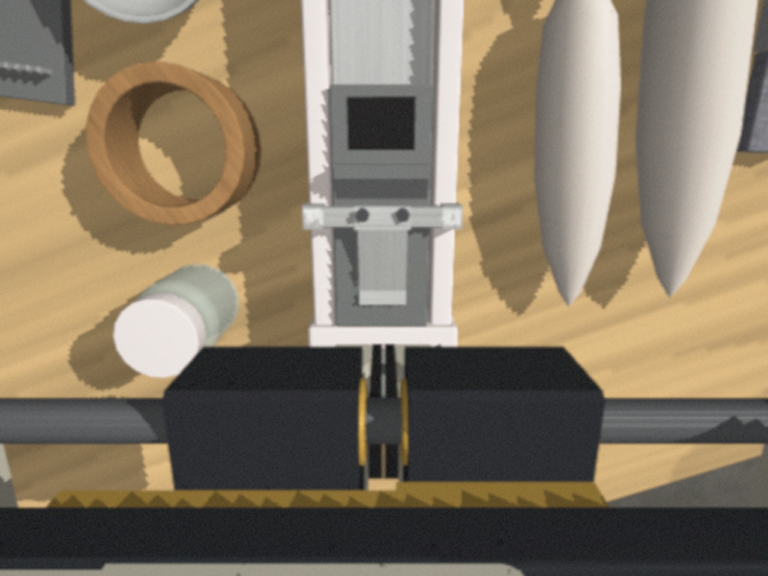

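The plate is under the bridge, its nose meets the head face (row 326) with no gap, and the leaf rides on top. A quick numeric check, then I'll hand in.

Run:
```python
from h import *
D=np.load("w5.npy",allow_pickle=True).item()
w=lambda x,y,z:ray("wrist",np.array([x,y])/1.5,z,D)[0]
P=w(381,123.5,65);H=w(383,326,66);E=w(381,86,65);A=w(302,20,60);B=w(464,20,60);C=w(312,300,60);F=w(453,300,60)
print("patch-head (129 expected)",(H-P)@u,"rear-head (151)",(H-E)@u,"lateral vs rails",(P-(A+B+C+F)/4)@v)
L=[w(331,90,65),w(331,165,65)];print("edge yaw err",np.arctan2((L[1]-L[0])@v,(L[1]-L[0])@u))
s=bot.read_state();print(s["t"],s["contact_force"])
bot.close_job()
```

```text
patch-head (129 expected) 127.44547051915502 rear-head (151) 148.12015825812767 lateral vs rails -0.9994884321975492
edge yaw err -0.030533050009121657
23.2833 [ 0.11530171  0.37223347 -0.87328826]
the job is handed in; nothing more can be done
```

I pressed and pushed the grey insert home under the bridge and leaf, let go, and handed the job in at 23.3 s. The interface reports no verdict, so success is judged from my own checks.

- **Press:** I pressed with closed fingers behind the thumb step. Contact came at z=70 and the plate stopped at z=62.0 with about 25 N, so the bed was fully down while the insert was still about 96 mm short of home.
- **Push:** I moved the plate about 96 mm under the bridge and leaf until it stopped hard, with push forces rising to 47 N and no further travel. I then eased off the downward force, backed away and lifted clear.
- **Last picture:** The nose shows no gap to the head, the leaf lies on the plate, and the bystanders in view look undisturbed.
- **Numbers from that picture:**
  - The patch-to-head distance was 127.4 mm, against 129 mm expected.
  - The rear-edge-to-head distance was 148 mm, against 150–151 mm. This and the patch distance come out 2–3 mm short, which is about the camera's accuracy. Since the plate cannot go past the head, I take it as home.
  - The plate is about 1 mm off centre sideways and turned about 0.03 rad.
- **Not measured:** I did not measure the leaf force, the bed position or the plate's height after release. The finger force faded away between z=62 and about z=66, which fits the bed lifting the plate the expected 3 mm against the bridge.

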